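# Clamp a square tube in the welding jig and spray it

### The job

Clamp the square tube in the welding jig: throw the jaw's cam lever up to free the jaw, slide the jaw so that it drives the tube flush and square against the fixed stop and its sprung pad is firmly squeezed (about half its travel, never crushed to its end), and flip the lever fully down again while the jaw is still being pressed, because the pad pushes a free jaw back. Then press the nozzle cap of the anti-spatter can fully down and let it spring back up; leave the loose tools and the offcut where they lie.

Things in the scene. Friction and masses are not known exactly. Their poses are not given: they have to be found in the camera images.
- jig: Fixed steel base plate 160 x 400 x 12 mm, bolted to the bench. Origin: centre of its underside. Its y axis is the sliding direction, its z is up. The fixed stop is a block 130 mm wide (x) and 22 mm thick at the +y end: its flat face is at y = +170 mm, its top at z = 57 mm. A guide bar 34 mm wide, top at z = 24 mm, runs along y from -175 to +80 mm.
- carriage: The sliding jaw: dark steel block 74 mm wide (x), 80 mm long (y), top at z = 63 mm, sliding only along the jig's y. Origin below the block's middle, on the underside plane of the jig, at jig (0, y, 0); y starts between -80 and -10 mm. Two cheeks on top (44 mm apart outside, top z = 105 mm) carry the lever. Lever down: locked. Lever up: slides with about 1 N friction.
- lever (a joint): Angle of the cam lever, rad: 0 = fully down (locked, as at the start), above 0.6 = up (jaw free), 1.3 = end of travel, nearly upright. A straight bar 100 mm long on an axis along jig x; down, it points to jig +y (the stop), rising 0.2 rad above level. Stiff (0.85 N m, about 9.5 N at the knob), stays where left. Pushing the raised lever towards the stop drags the jaw along.
- lever_grip (a point): Centre of the black barrel knob (cylinder of 20 mm diameter, 30 mm long along jig x) at the lever's end, 90 mm from the lever axis. It is free on both ends and about 100 mm above the plate: pinch it from above across jig x, by its flat ends; a light grip (40 N) lets it turn between the pads.
- lever_pivot (a point): Point on the lever's axis, moving with the jaw: 5 mm behind the carriage origin (jig -y), at z = 95 mm.
- tube: Loose square steel tube 50 x 50 mm, 140 mm long, 3 mm wall, about 0.45 kg, lying on the jig plate between jaw and stop. Origin: centre of its underside; its x axis runs along its length. It starts 10 to 25 mm short of the stop and a little askew. Flush against the stop its origin is at y = +145 mm in the jig's frame.
- spray: Aluminium anti-spatter can of 60 mm diameter fixed in a cup that is bolted to the bench, beyond the stop. Origin: centre of the underside; z up. Its nozzle looks along its -y.
- cap_top (a point): Centre of the top of the white nozzle cap on the can, 172 mm above the bench; the cap is 32 mm in diameter.
- cap (a joint): How far the nozzle cap is pressed down, m: 0 = up, 0.005 = fully down (about 6 N). It springs back.
- offcut: Bystander: loose rectangular tube 60 x 40 mm, 100 mm long along its x. Origin: centre of its underside.
- hammer: Bystander: hammer with a wooden handle, 200 mm long, lying on the bench.
- screwdriver: Bystander: screwdriver with a wooden handle, 190 mm long, lying on the bench.
- pad_face (a point): Centre of the front face of the jaw's steel pad (80 mm wide, z 17 to 57 mm), 58 mm ahead of the carriage origin when relaxed. The pad can be pushed in 8 mm against a spring of 2.5 N/mm, so it pushes a free jaw back off the tube unless the jaw is held until the lever is down.
Not all that is in view belongs to the job. Several things look just like the spray: the one meant starts farthest from the robot's base. What is shaped like the tube but purple is not meant.

How it is judged:
By the outcome, as a careful person would: the job done as asked, in the order asked, and still so for the second after the job is handed in, with the robot touching nothing.
It also fails if it takes over 54 s, if anything falls off the work surface, if the arm or the gripper's body presses on something with over 40 N, if the wrist force passes 120 N, or if a joint passes its speed limit or range.

### The arm

A 7-joint arm with a two-finger parallel gripper is mounted at the origin on the work surface. World frame = base frame: x ahead of the robot, y to its left, z up, the work surface at z = 0. Lengths are in m, angles in rad, forces in N, time in s.
With the tool pointing down it reaches from about 0.4 to 0.9 m from the base axis. Payload 5.5 kg.
Tool frame: the origin (TCP) lies on the mounting face of the last link; the fingertips stand 178 mm ahead of it and the grasp point (between the pads) lies 159 mm ahead of it; z points along the fingers, y is the line along which they close (so a half turn about z gives the same grasp; the last joint's range is limited). The gripper opens to 92 mm and grips with 3 to 60 N. Pads are 19 mm wide; open, the fingers measure 130 mm over their backs; the gripper's body (75 mm by 190 mm) begins 47 mm behind the grasp point.
Start: joints at [-1.077, 0.501, -0.427, 1.55, 0.221, 1.138, -0.21], TCP at [0.149, 0.633, 0.405] pointing down, gripper open.
Joint ranges: [-2.88, 2.88], [-0.31, 2.03], [-1.54, 1.56], [0.2, 2.42], [-1.41, 4.55], [0.19, 2.02], [-2.57, 2.57]. Speed limits (rad/s): [2.57, 2.57, 3.14, 3.14, 3.14, 3.14, 3.14].

### API

Orientations are given as a rotation vector (axis times angle).
In Python, from workcell import arm gives the robot as it stands.
- The arm moves only by the tool drive_tool, never from a script. Its argument "deltas" is a list that holds one entry, the list of rows, each a list of 6 numbers: the shift along the tool's x, y, z normalised to -1 to 1, where 1 is 100 mm, then the turn, a rotation vector about the tool's x, y, z normalised to -1 to 1, where 1 is 360 degrees. A call has 1 to 12 rows; each row is the pose to reach, as a shift and turn from the pose commanded when the call began, along the tool's axes at that moment, turning the shorter way round; what a row does not reach only later rows make up. A row lasts 1/8 s, in which the tool goes at most 62.5 mm and 10.7 degrees, less where a joint would pass 70% of its speed; a pose out of reach is approached as far as the arm can. A call with a number of a shift or a turn outside -1 to 1 is refused whole. A call with a gripper value outside its range is refused whole. "claw" is the opening, from 0 (shut) to 1 (fully open), set as the call begins (left out, the last holds). The fingers move at their own pace and stop on an object; the grip force is fixed at half the most. Time passes only in rows, so rows that repeat a pose let the fingers close. It gives the time, the measured TCP pose, the force, the opening and the grip force at its end, in the units of the state.
- arm.sense(): the state, without advancing time (a new reading comes with each control period).
- arm.grab_frame(name): name is "side" or "top" or "wrist"; returns a dict with "pixels" (400x640x3 uint8, blue, green, red), "depth" (400x640 float32, m along the optical axis (not along the pixel's ray), 0 where there is no reading), "camera_matrix" (3x3 intrinsics, pixels), "rvec" (rotation vector, rad) and "tvec" (3), from world to camera coordinates, as OpenCV has them. Camera axes: x right, y down, z forward; pixel columns grow to the right and rows downward; lengths in m; the calibration is good to about 2 mm. A picture is of the moment at which its call begins.
- arm.finish_job(): hands the job in; it is judged then, once.
Trained networks look in the newest picture that a camera, given by its name, has taken for a name from the list of things; names that differ only in an ending like _2 or _b are one class to them, and where a whole thing is asked for, a point or a joint stands for the part that bears it (a point fixed in the world has none). Each returns a list of dicts, best first, with "conf" (0 to 1); they miss things now and then, are a little off and sometimes report something else, mostly with a low value. They report only what shows in the picture. A call takes as long as a camera call. They do not tell look-alikes from the thing itself.
- arm.look_for(camera, thing): "box" ([left, top, width, height] in pixels, round what is visible of it).
The state is a dict: "time_s": time; "qpos": joint angles; "joint_velocities": joint speeds; "tau": joint torques, N m; "tool_pos": TCP position; "tcp_rot": TCP orientation; "contact_force": force on the tool from outside, world axes, zero at the start; "ft_torque": the same for the moment, N m; "opening": opening from 0.0 (shut) to 1.0 (fully open); "grasp_force": force on a finger pad.
Only numpy, scipy, OpenCV 4.12 (cv2) and the standard library are available. Lean on these libraries where they do the work, as an engineer would, in place of code of your own. Each camera call takes 0.05 s, during which the arm holds its last target. There are 200 camera calls.

## Working session

There is one attempt and no reset: what is moved stays moved. The work goes in short steps, Python scripts to look and compute and a tool call to move; the robot and the scene stay as the last step left them, time stands still between calls to the robot, and variables do not carry over. Pictures are saved under pics/ and viewed, at most 10 in all, crops included, and the job is handed in when it is done.

Besides the shell and the picture viewer there is one more tool, called after ">>>" as name(argument=value, ...), one argument or row to a line, values as JSON. drive_tool: Moves the arm, as the interface text tells. Its arguments: {"type":"object","properties":{"deltas":{"type":"array","items":{"type":"array","items":{"type":"array","items":{"type":"number","minimum":-1,"maximum":1}}}},"claw":{"type":"number"}},"required":["deltas"]}

```bash
mkdir -p pics; ls; cat > h.py <<'E'
import numpy as np, cv2, pickle
from workcell import arm
from scipy.spatial.transform import Rotation as R
def grab(n):
    f=arm.grab_frame(n); pickle.dump(f,open(f'{n}.pkl','wb')); return f
def load(n): return pickle.load(open(f'{n}.pkl','rb'))
def world(f):
    "HxWx3 world points"
    K=f['camera_matrix'];d=f['depth'];h,w=d.shape
    u,v=np.meshgrid(np.arange(w),np.arange(h))
    c=np.stack([(u-K[0,2])/K[0,0]*d,(v-K[1,2])/K[1,1]*d,d],-1)
    M=cv2.Rodrigues(np.array(f['rvec'],float))[0]
    p=(c-np.ravel(f['tvec']))@M; p[d==0]=np.nan; return p
def proj(f,P):
    return cv2.projectPoints(np.array(P,float).reshape(-1,1,3),np.array(f['rvec'],float),np.array(f['tvec'],float),f['camera_matrix'],None)[0].reshape(-1,2)
E
python3 - <<'E'
from h import *
fs=[]
for n in ('top','side'):
    f=grab(n); cv2.imwrite(f'pics/{n}0.png',f['pixels']); W=world(f)
    M=cv2.Rodrigues(np.array(f['rvec']))[0]; print(n,'cam',(-M.T@np.ravel(f['tvec'])).round(3), 'axis',M[2].round(2))
    for t in ('jig','carriage','lever_grip','lever','tube','spray','cap_top','offcut','hammer','pad_face'):
        for r in arm.look_for(n,t):
            b=np.array(r['box']); 
            if r['conf']<.3: continue
            c=(b[:2]+b[2:]/2).astype(int); print(t,round(r['conf'],2),b.round(),W[c[1],c[0]].round(3))
print(arm.sense())
E
```

```text
pics
top cam [0.425 0.019 1.166] axis [ 0.11  0.   -0.99]
jig 0.63 [261. 172. 131.  62.] [ 0.517 -0.013  0.125]
carriage 0.77 [326. 185.  42.  30.] [ 0.528 -0.073  0.104]
lever_grip 0.83 [321. 197.  40.   9.] [ 0.524 -0.053  0.11 ]
lever 0.68 [322. 197.  42.   9.] [ 0.524 -0.061  0.108]
tube 0.87 [212. 125.  46.  47.] [0.689 0.258 0.049]
tube 0.7 [281. 113.  50.  46.] [0.729 0.048 0.049]
tube 0.63 [278. 179.  18.  50.] [0.519 0.099 0.06 ]
spray 0.9 [213. 194.  36.  31.] [0.499 0.249 0.136]
spray 0.72 [272. 254.  32.  30.] [0.344 0.087 0.164]
spray 0.59 [228. 239.  34.  27.] [0.38  0.208 0.133]
cap_top 0.6 [276. 266.  14.  13.] [0.334 0.099 0.17 ]
cap_top 0.43 [225. 251.  19.  11.] [0.374 0.227 0.171]
offcut 0.94 [448. 164.  39.  36.] [ 0.593 -0.438  0.04 ]
offcut 0.52 [212. 195.  38.  30.] [0.499 0.249 0.136]
hammer 0.94 [133. 182.  61.  53.] [0.509 0.475 0.025]
hammer 0.54 [215. 194.  35.  30.] [0.502 0.246 0.134]
side cam [-0.209 -0.799  0.888] axis [ 0.55  0.59 -0.58]
jig 0.62 [272. 184. 126.  90.] [ 0.488 -0.081  0.058]
carriage 0.66 [320. 195.  47.  54.] [ 0.508 -0.095  0.081]
l
[... 830 characters left out ...]
ime_s': 1.1, 'qpos': array([-1.0767904 ,  0.50086337, -0.42700746,  1.55040724,  0.22079061,
        1.13831269, -0.21026482]), 'joint_velocities': array([ 0.00166948, -0.0007169 ,  0.00044577, -0.00010672, -0.00013862,
        0.0009617 , -0.00045709]), 'tau': array([ 7.02516336e-04, -5.66471314e+01, -5.81030577e+00, -2.79511857e+01,
       -6.66021416e-02,  2.06931413e-02,  2.43452541e-05]), 'tool_pos': array([0.14865686, 0.63276159, 0.40474929]), 'tcp_rot': array([-3.61634860e-01, -3.12067805e+00, -5.50422846e-05]), 'contact_force': array([-0.0202683 ,  0.3959775 ,  0.02521366]), 'ft_torque': array([ 0.00692417, -0.00453794,  0.02003195]), 'grasp_force': 0.0, 'opening': 0.999991997411292}
```

```bash
python3 - <<'E'
from h import *
a=load('top')['pixels'][100:300,120:520]; b=load('side')['pixels'][130:330,200:500]
cv2.imwrite('pics/a1.png',cv2.resize(a,(800,400),interpolation=cv2.INTER_CUBIC)); cv2.imwrite('pics/b1.png',cv2.resize(b,(800,533),interpolation=cv2.INTER_CUBIC))
E
```

```text
(no output)
```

View pics/a1.png

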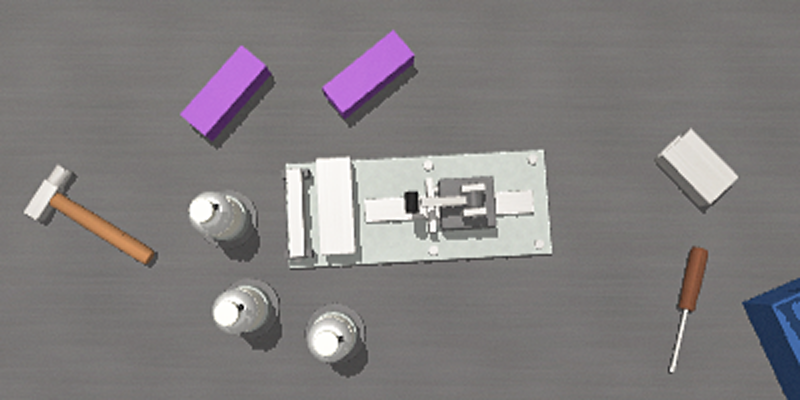

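View pics/b1.png

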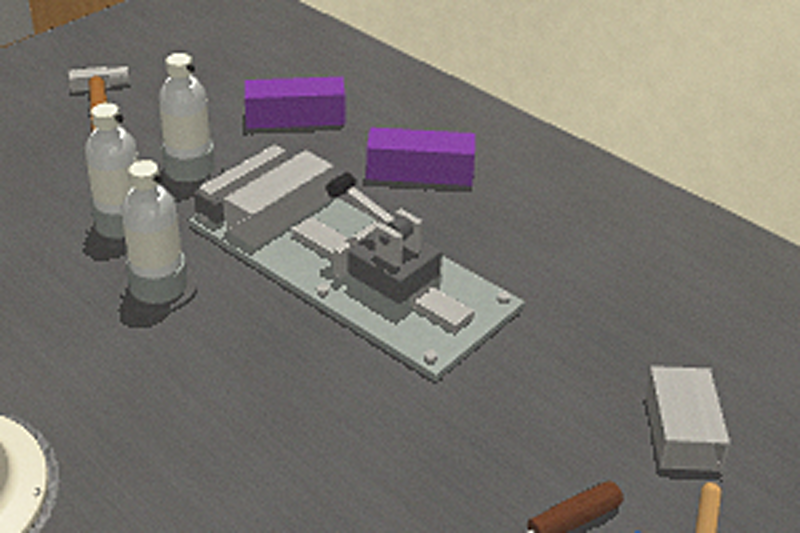

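Top crop: jig spans (286–551, 150–268) with the stop at the left. The black knob is at (412,201) and the tube at (337,206). The purple pair at (225,92) and (368,73) are decoys.

Candidate cans are at crop (222,217), (245,307) and (337,335), at ranges of about 0.56, 0.43 and 0.35 m from the base. The first, at world (0.50, 0.25), is the farthest, so it's the one meant. The crop shows it clearly.

```bash
cat > meas.py <<'E'
from h import *
def cloud(ns=('top','side')):
    return {n:(world(load(n)).reshape(-1,3),load(n)['pixels'].reshape(-1,3).astype(int)) for n in ns}
def rect(p):
    r=cv2.minAreaRect(p[:,:2].astype(np.float32)); return np.round(r[0],4),np.round(r[1],3),round(r[2],2)
if __name__=='__main__':
    for n,(P,C) in cloud().items():
        def sel(x0,x1,y0,y1,z0,z1): return (P[:,0]>x0)&(P[:,0]<x1)&(P[:,1]>y0)&(P[:,1]<y1)&(P[:,2]>z0)&(P[:,2]<z1)
        m=sel(.40,.63,-.30,.19,.007,.2); print(n,'jig',rect(P[m]))
        m=sel(.40,.63,-.30,.19,.007,.017); print(n,'plate z',np.median(P[m][:,2]))
        m=sel(.40,.63,.05,.19,.05,.075); print(n,'stop+tube',rect(P[m]))
        m=sel(.40,.63,.05,.132,.05,.075); print(n,'tube',rect(P[m]),np.median(P[m][:,2]))
        m=sel(.40,.63,.139,.2,.05,.075); print(n,'stop',rect(P[m]),np.median(P[m][:,2]))
        m=sel(.40,.63,-.1,.04,.08,.14)&(C.max(1)<50); print(n,'knob',m.sum(),np.median(P[m],0).round(4),P[m].min(0).round(3),P[m].max(0).round(3))
        m=sel(.45,.55,.2,.3,.165,.19); print(n,'cap',m.sum(),rect(P[m]),np.median(P[m],0).round(4))
        m=sel(.45,.58,-.15,-.0,.098,.109)&(C.max(1)>50); print(n,'cheeks',m.sum(),rect(P[m]))
    f=load('top');W=world(f);
    for r in (190,205,215): print(W[r,255:300,1].round(3),W[r,255:300,2].round(3))
E
python3 meas.py
```

```text
top jig (array([ 0.5103, -0.0464]), array([0.214, 0.467]), 0.25)
top plate z 0.012126727451460477
top stop+tube (array([0.5218, 0.1209]), array([0.142, 0.096]), 3.59)
top tube (array([0.5239, 0.0982]), array([0.14, 0.05]), 3.59) 0.0621283330129051
top stop (array([0.5138, 0.157 ]), array([0.13 , 0.023]), 3.49) 0.05723220195769077
top knob 55 [ 0.5255 -0.013   0.1213] [ 0.512 -0.019  0.115] [ 0.537 -0.005  0.126]
top cap 124 (array([0.5084, 0.2655]), array([0.031, 0.033]), 51.76) [0.5089 0.2647 0.1721]
top cheeks 209 (array([ 0.53  , -0.0713]), array([0.093, 0.048]), 89.43)
side jig (array([ 0.5125, -0.0235]), array([0.186, 0.405]), 4.45)
side plate z 0.012751211689355493
side stop+tube (array([0.5208, 0.1208]), array([0.147, 0.105]), 2.16)
side tube (array([0.5232, 0.097 ]), array([0.145, 0.057]), 3.61) 0.06229896176656876
side stop (array([0.5126, 0.1569]), array([0.134, 0.032]), 2.16) 0.05689708299757293
side knob 48 [ 0.5171 -0.0171  0.1165] [ 0.508 -0.099  0.103] [ 0.537 -0.005  0.125]
side cap 59 (array([0.5038, 0.2649]), array([0.036, 0.029]), 83.95) [0.5033 0.2609 0.1716]
side
[... 1150 characters left out ...]
  0.061  0.061  0.061  0.065  0.064  0.062  0.059  0.066  0.063  0.063
  0.061  0.058  0.011  0.012  0.013]
[0.202 0.198 0.196 0.192   nan 0.186 0.183 0.179 0.177 0.166 0.163 0.16
 0.157 0.155 0.152 0.149 0.146 0.145 0.145 0.142 0.138 0.135 0.132 0.13
 0.126 0.119 0.116 0.113 0.11  0.107 0.104 0.101 0.099 0.095 0.093 0.09
 0.087 0.084 0.081 0.078 0.075 0.072 0.071 0.069 0.066] [-0.004  0.003 -0.004  0.001    nan  0.003 -0.003  0.003 -0.003  0.056
  0.059  0.057  0.06   0.055  0.055  0.056  0.055  0.04   0.012  0.011
  0.015  0.015  0.013  0.009  0.015  0.062  0.064  0.063  0.062  0.061
  0.061  0.063  0.061  0.064  0.061  0.059  0.064  0.065  0.06   0.063
  0.063  0.061  0.031  0.013  0.011]
```

```bash
cat > plan.py <<'E'
from h import *
def pose(p,rv): return np.array(p,float),R.from_rotvec(rv)
def rel(a,b):
    "row (normalised) taking commanded pose a to b"
    return np.r_[a[1].inv().apply(b[0]-a[0])/.1,(a[1].inv()*b[1]).as_rotvec()/(2*np.pi)].round(4)
def down(ang):
    "tool down with tool y at world angle ang"
    y=np.array([np.cos(ang),np.sin(ang),0]);z=np.array([0,0,-1.]);return R.from_matrix(np.stack([np.cross(y,z),y,z],1))
E
python3 - <<'E'
from plan import *
f=load('top');W=world(f);z=W[...,2]
m=((z>.007)&(W[...,0]>.42)&(W[...,0]<.625)&(W[...,1]>-.25)&(W[...,1]<.19)).astype(np.uint8)
m=cv2.morphologyEx(m,cv2.MORPH_OPEN,np.ones((5,5)))
n,l,s,c=cv2.connectedComponentsWithStats(m);k=1+s[1:,4].argmax();q=l==k
q&=(z<.02)
r=cv2.minAreaRect(W[q][:,:2].astype(np.float32));print(r)
s=arm.sense()
# plan
J=np.radians(3.0)
a0=np.arctan2(.633,.149);a1=np.arctan2(-.012,.5245);N=9
cur=(s['tool_pos'],R.from_rotvec(s['tcp_rot']));t0=np.arctan2(*cur[1].as_matrix()[1::-1,1]);print(np.degrees(t0))
for i in range(1,N+1):
    u=i/N;a=a0+(a1-a0)*u;rr=.650+(.5247-.650)*u
    nx=(np.array([rr*np.cos(a),rr*np.sin(a),.405]),down(t0+(J-t0)*u));print(rel(cur,nx));cur=nx
print(cur[0])
E
```

```text
((0.524958610534668, -0.023799702525138855), (0.16063451766967773, 0.4005849361419678), 3.4787886142730713)
76.77970549625668
[-0.962  -0.2123 -0.0025  0.     -0.      0.0228]
[-0.9364 -0.2186  0.      0.      0.      0.0228]
[-0.9136 -0.2244  0.      0.      0.      0.0228]
[-0.8907 -0.2299  0.      0.      0.      0.0228]
[-0.8679 -0.235   0.      0.      0.      0.0228]
[-0.845  -0.2397  0.      0.      0.      0.0228]
[-0.8221 -0.2441  0.      0.      0.      0.0228]
[-0.7991 -0.2481  0.      0.      0.      0.0228]
[-0.7762 -0.2517  0.      0.      0.      0.0228]
[ 0.52456273 -0.01200144  0.405     ]
```

>>> drive_tool(
  deltas=[
    [[-0.48,-0.106,0,0,0,0.0114],[-0.96,-0.212,0,0,0,0.0228]],
  ],
  claw=1,
)

```text
time_s: 1.35
tool_pos: [0.2375, 0.59, 0.4048]
tcp_rot: [-0.584, -3.087, -0.001]
contact_force: [0.4, 0.0, -0.0]
opening: 1.0
grasp_force: 0.0
```

>>> drive_tool(
  deltas=[
    [[-0.47,-0.11,0,0,0,0.0114],[-0.94,-0.22,0,0,0,0.0228]],
  ],
)

```text
time_s: 1.6
tool_pos: [0.318, 0.5344, 0.4048]
tcp_rot: [0.807, 3.036, 0.001]
contact_force: [0.2, 0.5, 0.9]
opening: 1.001
grasp_force: 0.0
```

>>> drive_tool(
  deltas=[
    [[-0.46,-0.11,0,0,0,0.0114],[-0.91,-0.22,0,0,0,0.0228]],
  ],
)

```text
time_s: 1.85
tool_pos: [0.3861, 0.4701, 0.4048]
tcp_rot: [1.023, 2.97, 0.0]
contact_force: [1.0, 0.6, 0.7]
opening: 1.0
grasp_force: 0.0
```

>>> drive_tool(
  deltas=[
    [[-0.45,-0.11,0,0,0,0.0114],[-0.89,-0.23,0,0,0,0.0228]],
  ],
)

```text
time_s: 2.1
tool_pos: [0.4421, 0.3972, 0.4049]
tcp_rot: [1.232, 2.89, 0.001]
contact_force: [0.7, -0.2, -0.6]
opening: 0.997
grasp_force: 0.0
```

>>> drive_tool(
  deltas=[
    [[-0.43,-0.12,0,0,0,0.0114],[-0.87,-0.235,0,0,0,0.0228]],
  ],
)

```text
time_s: 2.35
tool_pos: [0.4852, 0.3182, 0.4049]
tcp_rot: [1.436, 2.794, 0.001]
contact_force: [0.7, 0.6, -0.7]
opening: 1.002
grasp_force: 0.0
```

>>> drive_tool(
  deltas=[
    [[-0.42,-0.12,0,0,0,0.0114],[-0.845,-0.24,0,0,0,0.0228]],
  ],
)

```text
time_s: 2.6
tool_pos: [0.5149, 0.2356, 0.4049]
tcp_rot: [1.632, 2.684, 0.001]
contact_force: [-0.4, -0.2, -0.1]
opening: 1.001
grasp_force: 0.0
```

>>> drive_tool(
  deltas=[
    [[-0.41,-0.12,0,0,0,0.0114],[-0.82,-0.244,0,0,0,0.0228]],
  ],
)

```text
time_s: 2.85
tool_pos: [0.5309, 0.1516, 0.4049]
tcp_rot: [1.82, 2.56, 0.001]
contact_force: [-0.5, -0.2, 0.7]
opening: 0.999
grasp_force: 0.0
```

>>> drive_tool(
  deltas=[
    [[-0.4,-0.125,0,0,0,0.0114],[-0.8,-0.248,0,0,0,0.0228],[-0.8,-0.248,0,0,0,0.0228],[-0.8,-0.248,0,0,0,0.0228]],
  ],
)

```text
time_s: 3.35
tool_pos: [0.5337, 0.0697, 0.4048]
tcp_rot: [-1.995, -2.426, -0.001]
contact_force: [0.6, 0.2, 0.1]
opening: 1.005
grasp_force: 0.0
```

```bash
python3 - <<'E'
from plan import *
f=grab('wrist');grab('top');cv2.imwrite('pics/w1.png',f['pixels']);W=world(f);C=f['pixels'].astype(int)
for t in ('lever_grip','lever','carriage','tube'):
    for r in arm.look_for('wrist',t): print(t,round(r['conf'],2),np.round(r['box']))
O=np.array([.525,-.0238]);J=np.radians(3.48);c,s=np.cos(J),np.sin(J)
def jig(p): d=p[...,:2]-O; return np.stack([c*d[...,0]+s*d[...,1],-s*d[...,0]+c*d[...,1],p[...,2]],-1)
g=jig(W)
m=(C.max(2)<55)&(g[...,2]>.105)&(g[...,2]<.135)&(abs(g[...,0])<.04)&(abs(g[...,1])<.06)
print('knob',m.sum(),np.percentile(g[m],[2,50,98],axis=0).round(4))
m=(abs(g[...,0])<.08)&(g[...,1]>.06)&(g[...,1]<.16)&(abs(g[...,2]-.062)<.004)
if m.sum()>50: print('tube',cv2.minAreaRect(g[m][:,:2].astype(np.float32)))
m=(abs(g[...,0])<.045)&(g[...,1]<.0)&(g[...,1]>-.14)&(abs(g[...,2]-.063)<.005)
if m.sum()>50: print('block top',np.percentile(g[m],[1,99],axis=0).round(4))
E
```

```text
lever_grip 0.76 [275. 252.  31.  83.]
lever 0.92 [272. 250.  33.  83.]
carriage 0.65 [255. 240.  69.  99.]
tube 0.97 [246. 117. 134.  61.]
tube 0.86 [418. 154.  89. 102.]
knob 379 [[-1.280e-02  5.900e-03  1.113e-01]
 [-1.000e-04  1.910e-02  1.200e-01]
 [ 1.500e-02  2.190e-02  1.238e-01]]
tube ((0.0077680014073848724, 0.1216692253947258), (0.14053940773010254, 0.05035020038485527), 0.034761738032102585)
block top [[-0.0356 -0.1089  0.0581]
 [ 0.0374 -0.0155  0.0647]]
```

View pics/w1.png

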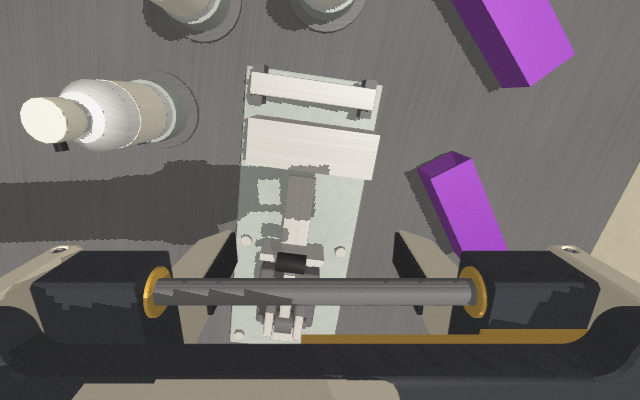

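The wrist view shows the knob at (291,263), the tube at (313,147) and the stop at (313,90). The line to the jaw is clear. In jig coordinates the knob is at about (0, 0.013, 0.113).

```bash
cat >> plan.py <<'E'
O=np.array([.525,-.0238]);J=np.radians(3.48)
ex=np.array([np.cos(J),np.sin(J)]);ey=np.array([-np.sin(J),np.cos(J)])
def G(x,y,z): "TCP pose with grasp point at jig x,y, height z"; return np.r_[O+x*ex+y*ey,z+.159],down(J)
def now(): s=arm.sense(); return s['tool_pos'],R.from_rotvec(s['tcp_rot'])
def tojig(p): d=np.array(p)[:2]-O; return np.r_[d@ex,d@ey,p[2]-.159].round(4)
E
python3 -c "
from plan import *
a=now();print(tojig(a[0]));b=G(0,.013,.17);print(rel(a,b),rel(b,G(0,.013,.113)))"
```

```text
[0.0144 0.0933 0.2457]
[-0.7766 -0.2508  0.7564 -0.     -0.      0.0215] [0.   0.   0.57 0.   0.   0.  ]
```

>>> drive_tool(
  deltas=[
    [[-0.39,-0.125,0.2,0,0,0.011],[-0.777,-0.251,0.5,0,0,0.0215],[-0.777,-0.251,0.756,0,0,0.0215],[-0.777,-0.251,0.756,0,0,0.0215],[-0.777,-0.251,0.756,0,0,0.0215]],
  ],
)

```text
time_s: 4.28
tool_pos: [0.5247, -0.011, 0.3299]
tcp_rot: [2.153, 2.287, 0.002]
contact_force: [0.2, 0.3, 0.3]
opening: 0.997
grasp_force: 0.0
```

>>> drive_tool(
  deltas=[
    [[0,0,0.2,0,0,0],[0,0,0.4,0,0,0],[0,0,0.57,0,0,0],[0,0,0.57,0,0,0]],
  ],
)

```text
time_s: 4.78
tool_pos: [0.5239, -0.0114, 0.2716]
tcp_rot: [-2.153, -2.286, 0.002]
contact_force: [-0.3, 0.6, -0.6]
opening: 0.999
grasp_force: 0.0
```

```bash
python3 -c "
from plan import *
s=arm.sense();print(tojig(s['tool_pos']),s['contact_force'].round(1))
f=grab('wrist');cv2.imwrite('pics/w2.png',f['pixels'])"
```

```text
[-0.0004  0.0125  0.1126] [-0.3  0.6 -0.6]
```

View pics/w2.png

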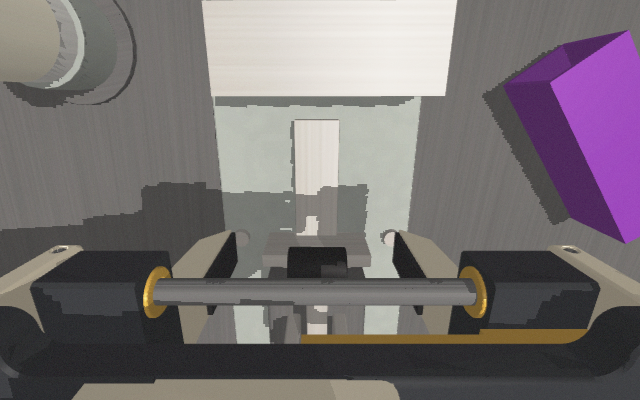

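The knob at (317,262) is centred between the fingers at (237,..) and (397,..). Closing now.

>>> drive_tool(
  deltas=[
    [[0,0,0,0,0,0],[0,0,0,0,0,0],[0,0,0,0,0,0],[0,0,0,0,0,0],[0,0,0,0,0,0],[0,0,0,0,0,0]],
  ],
  claw=0,
)

```text
time_s: 5.58
tool_pos: [0.5241, -0.0119, 0.2721]
tcp_rot: [-2.155, -2.286, 0.0]
contact_force: [0.1, 0.8, -0.3]
opening: 0.4
grasp_force: 0.0
```

```bash
python3 -c "
import numpy as np
# arc rows: elevation .2 -> 1.25
p=.09
for e in np.linspace(.2,1.3,12)[1:]: print(round(e,2),((p*np.cos(e)-p*np.cos(.2))/.1).round(3),(-(p*np.sin(e)-p*np.sin(.2))/.1).round(3))"
```

```text
0.3 -0.022 -0.087
0.4 -0.053 -0.172
0.5 -0.092 -0.253
0.6 -0.139 -0.329
0.7 -0.194 -0.401
0.8 -0.255 -0.467
0.9 -0.323 -0.526
1.0 -0.396 -0.579
1.1 -0.474 -0.623
1.2 -0.556 -0.66
1.3 -0.641 -0.688
```

>>> drive_tool(
  deltas=[
    [[0,0,0,0,0,0],[0,0,0,0,0,0],[0,0,0,0,0,0]],
  ],
  claw=0,
)

```text
time_s: 5.95
tool_pos: [0.5246, -0.0118, 0.2722]
tcp_rot: [2.155, 2.285, 0.001]
contact_force: [4.1, 0.4, -3.5]
opening: 0.325
grasp_force: 30.0
```

>>> drive_tool(
  deltas=[
    [[-0.022,0,-0.087,0,0,0],[-0.053,0,-0.172,0,0,0],[-0.092,0,-0.253,0,0,0],[-0.092,0,-0.253,0,0,0]],
  ],
)

```text
time_s: 6.45
tool_pos: [0.5251, -0.021, 0.2976]
tcp_rot: [2.155, 2.285, 0.002]
contact_force: [4.4, 0.7, -4.3]
opening: 0.325
grasp_force: 30.0
```

>>> drive_tool(
  deltas=[
    [[-0.047,0,-0.076,0,0,0],[-0.102,0,-0.148,0,0,0],[-0.163,0,-0.214,0,0,0],[-0.231,0,-0.273,0,0,0],[-0.304,0,-0.326,0,0,0],[-0.382,0,-0.37,0,0,0],[-0.464,0,-0.407,0,0,0],[-0.464,0,-0.407,0,0,0]],
  ],
)

```text
time_s: 7.45
tool_pos: [0.5278, -0.0657, 0.3374]
tcp_rot: [-2.153, -2.286, -0.003]
contact_force: [6.6, 4.2, -8.8]
opening: 0.323
grasp_force: 30.0
```

```bash
python3 - <<'E'
from plan import *
s=arm.sense();print(tojig(s['tool_pos']),s['contact_force'].round(1))
f=grab('side');W=world(f);d=W[...,:2]-O
g=np.stack([d@ex,d@ey,W[...,2]],-1);C=f['pixels'].max(2)
m=(abs(g[...,0])<.045)&(g[...,1]<.0)&(g[...,1]>-.14)&(abs(g[...,2]-.063)<.005)
print('block top',np.percentile(g[m],[1,99],axis=0).round(4))
cv2.imwrite('pics/s2.png',cv2.resize(f['pixels'][150:290,240:440],(800,560),interpolation=cv2.INTER_CUBIC))
E
```

```text
[ 0.0002 -0.042   0.1784] [ 6.6  4.2 -8.8]
block top [[-0.0408 -0.1204  0.0581]
 [ 0.0349 -0.0238  0.067 ]]
```

View pics/s2.png

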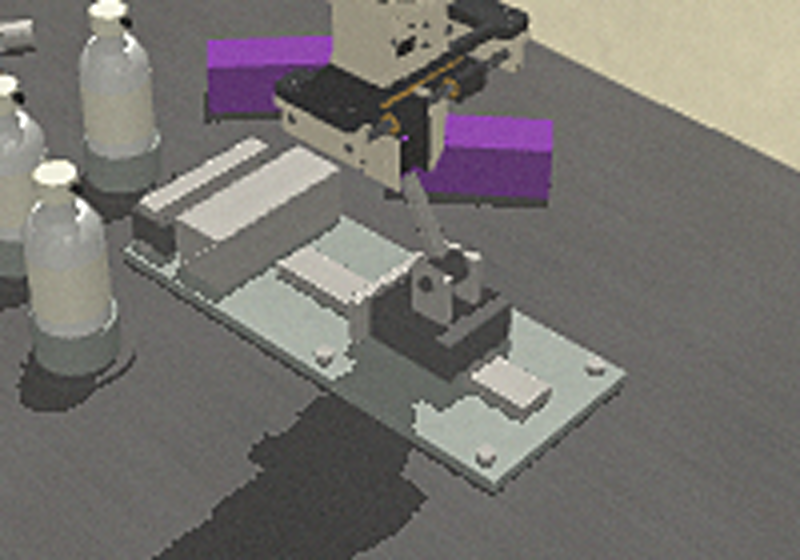

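The bar now rises from the cheeks (440,255) into the gripper (410,175), so the lever is up. The jaw hasn't moved and the pivot works out at jig y ≈ -0.0757. Next, slide towards the stop.

>>> drive_tool(
  deltas=[
    [[0.12,0,0,0,0,0],[0.24,0,0,0,0,0],[0.36,0,0,0,0,0],[0.48,0,0,0,0,0],[0.6,0,0,0,0,0],[0.72,0,0,0,0,0],[0.84,0,0,0,0,0],[0.95,0,0,0,0,0],[1,0,0,0,0,0]],
  ],
)

```text
time_s: 8.62
tool_pos: [0.5218, 0.033, 0.3374]
tcp_rot: [2.154, 2.286, 0.001]
contact_force: [7.5, -1.2, -10.5]
opening: 0.326
grasp_force: 30.0
```

>>> drive_tool(
  deltas=[
    [[0.05,0,0,0,0,0],[0.1,0,0,0,0,0],[0.15,0,0,0,0,0],[0.2,0,0,0,0,0],[0.25,0,0,0,0,0],[0.28,0,0,0,0,0],[0.28,0,0,0,0,0]],
  ],
)

```text
time_s: 9.5
tool_pos: [0.5203, 0.0598, 0.3374]
tcp_rot: [2.154, 2.285, 0.0]
contact_force: [7.4, -0.6, -9.7]
opening: 0.328
grasp_force: 30.0
```

```bash
cat > chk.py <<'E'
from plan import *
s=arm.sense();t=tojig(s['tool_pos']);F=s['contact_force'];th=np.arcsin(min(1,(t[2]-.095)/.09))
print('knob',t,'elev',th.round(3),'pivot y',(t[1]-.09*np.cos(th)).round(4),'F',F.round(1),'Fjy',(F[:2]@ey).round(1),s['time_s'],s['grasp_force'])
for n in ('top','side'):
    f=grab(n);W=world(f);d=W[...,:2]-O
    g=np.stack([d@ex,d@ey,W[...,2]],-1)
    m=(abs(g[...,0])<.09)&(g[...,1]>.09)&(g[...,1]<.168)&(abs(g[...,2]-.062)<.004)
    if m.sum()>50: print(n,'tube',m.sum(),cv2.minAreaRect(g[m][:,:2].astype(np.float32)))
    m=(abs(g[...,0])<.035)&(g[...,1]>-.06)&(g[...,1]<.1)&(abs(g[...,2]-.063)<.004)
    print(n,'block top',np.percentile(g[m],[1,99],axis=0)[:,1].round(4))
E
python3 chk.py
```

```text
knob [0.0004 0.0837 0.1784] elev 1.185 pivot y 0.0499 F [ 7.4 -0.6 -9.7] Fjy -1.0 9.5 29.99915063381195
top block top [0.0057 0.026 ]
side tube 377 ((0.005729973316192627, 0.12912699580192566), (0.07487586885690689, 0.14503951370716095), 87.88360595703125)
side block top [0.0044 0.0957]
```

>>> drive_tool(
  deltas=[
    [[0.02,0,0,0,0,0],[0.04,0,0,0,0,0],[0.06,0,0,0,0,0],[0.06,0,0,0,0,0]],
  ],
)

```text
time_s: 10.1
tool_pos: [0.5199, 0.0654, 0.3374]
tcp_rot: [2.155, 2.284, -0.0]
contact_force: [6.7, -0.9, -9.8]
opening: 0.324
grasp_force: 30.0
```

>>> drive_tool(
  deltas=[
    [[0.01,0,0,0,0,0],[0.02,0,0,0,0,0],[0.02,0,0,0,0,0]],
  ],
)

```text
time_s: 10.48
tool_pos: [0.5199, 0.0672, 0.3374]
tcp_rot: [2.155, 2.284, -0.001]
contact_force: [8.0, -1.6, -10.5]
opening: 0.321
grasp_force: 30.0
```

>>> drive_tool(
  deltas=[
    [[0.01,0,0,0,0,0],[0.02,0,0,0,0,0],[0.02,0,0,0,0,0]],
  ],
)

```text
time_s: 10.85
tool_pos: [0.5198, 0.0692, 0.3374]
tcp_rot: [2.155, 2.284, -0.001]
contact_force: [7.8, -3.4, -9.8]
opening: 0.322
grasp_force: 30.0
```

```bash
python3 chk.py
```

```text
knob [0.0004 0.0931 0.1784] elev 1.185 pivot y 0.0593 F [ 7.8 -3.4 -9.8] Fjy -3.9 10.85 30.00060796737671
top block top [0.015 0.039]
side tube 381 ((0.005391716957092285, 0.12757925689220428), (0.07447049766778946, 0.1448058784008026), 86.61296081542969)
side block top [0.0142 0.0933]
```

>>> drive_tool(
  deltas=[
    [[0.01,0,0,0,0,0],[0.01,0,0,0,0,0]],
  ],
)

```text
time_s: 11.2
tool_pos: [0.5197, 0.0701, 0.3374]
tcp_rot: [2.155, 2.284, -0.001]
contact_force: [7.0, -2.8, -10.6]
opening: 0.328
grasp_force: 30.0
```

>>> drive_tool(
  deltas=[
    [[0.01,0,0,0,0,0],[0.01,0,0,0,0,0]],
  ],
)

```text
time_s: 11.45
tool_pos: [0.5196, 0.0711, 0.3374]
tcp_rot: [2.155, 2.284, -0.001]
contact_force: [7.0, -2.1, -10.0]
opening: 0.322
grasp_force: 30.0
```

>>> drive_tool(
  deltas=[
    [[0.008,0,0,0,0,0],[0.008,0,0,0,0,0]],
  ],
)

```text
time_s: 11.7
tool_pos: [0.5195, 0.0719, 0.3374]
tcp_rot: [2.155, 2.284, -0.001]
contact_force: [6.7, -1.9, -10.2]
opening: 0.325
grasp_force: 30.0
```

```bash
python3 chk.py
```

```text
knob [0.0004 0.0958 0.1784] elev 1.185 pivot y 0.062 F [  6.7  -1.9 -10.2] Fjy -2.3 11.7 30.00046670436859
top block top [0.0177 0.0429]
side tube 386 ((0.00534936785697937, 0.12904563546180725), (0.14284813404083252, 0.07761464267969131), 0.9991166591644287)
side block top [0.0169 0.096 ]
```

```bash
python3 - <<'E'
from plan import *
a=load('side');b=load('top')
A=cv2.resize(a['pixels'][150:250,250:380],(650,500),interpolation=cv2.INTER_CUBIC)
cv2.imwrite('pics/s3.png',A)
f=a;W=world(f);d=W[...,:2]-O
g=np.stack([d@ex,d@ey,W[...,2]],-1)
# lever bar between cheeks and fingers: points above cheeks near x=0
m=(abs(g[...,0])<.012)&(g[...,2]>.11)&(g[...,2]<.16)&(g[...,1]>.02)&(g[...,1]<.13)
q=g[m];print(m.sum())
for z in np.arange(.11,.16,.01):
    k=abs(q[:,2]-z-.005)<.005
    if k.sum(): print(z.round(3),k.sum(),np.percentile(q[k][:,1],[5,50,95]).round(4))
E
```

```text
90
0.11 17 [0.0556 0.0601 0.0681]
0.12 18 [0.0633 0.0677 0.0763]
0.13 19 [0.0683 0.0719 0.0808]
0.14 16 [0.0757 0.0799 0.0892]
0.15 20 [0.082  0.0866 0.0937]
```

View pics/s3.png

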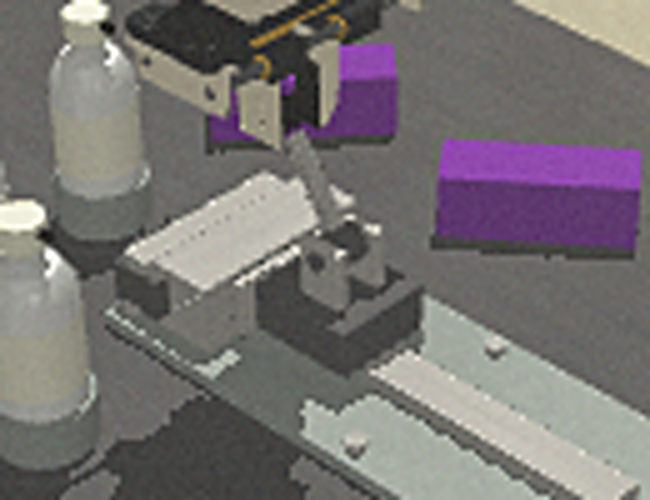

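The bar leans at about 0.98 rad elevation, from the cheek at (330,235) to the fingers at (295,140). So the knob has crept about 8 mm down in the pads. The jaw is still free and has only just pushed the tube. I'll open and regrip centred on the knob.

>>> drive_tool(
  deltas=[
    [[0,0,0,0,0,0],[0,0,0,0,0,0],[0,0,0,0,0,0]],
  ],
  claw=0.55,
)

```text
time_s: 12.18
tool_pos: [0.5188, 0.0733, 0.3382]
tcp_rot: [-2.154, -2.286, 0.001]
contact_force: [0.1, 0.1, 0.3]
opening: 0.547
grasp_force: 0.0
```

```bash
cat > knob.py <<'E'
from plan import *
s=arm.sense();print(tojig(s['tool_pos']),s['contact_force'].round(1),s['opening'])
for n in ('wrist','side','top'):
    f=grab(n);W=world(f);d=W[...,:2]-O;g=np.stack([d@ex,d@ey,W[...,2]],-1);C=f['pixels'].max(2)
    t=tojig(s['tool_pos'])
    m=(C<60)&(abs(g[...,0])<.016)&(abs(g[...,1]-t[1])<.03)&(abs(g[...,2]-t[2]+.004)<.025)
    if m.sum()>5: print(n,'knob',m.sum(),np.percentile(g[m],[3,50,97],axis=0).round(4).tolist())
    m=(abs(g[...,0])<.012)&(g[...,2]>.11)&(g[...,2]<t[2]-.018)&(abs(g[...,1]-t[1]+.02)<.06)&(C>60)
    if m.sum()>20:
        q=g[m];v=cv2.fitLine(q[:,1:].astype(np.float32),cv2.DIST_HUBER,0,.01,.01).ravel();print(n,'bar',m.sum(),'elev',np.arctan(v[1]/v[0]).round(3),'y at z=.095',(v[2]+(.095-v[3])*v[0]/v[1]).round(4))
E
python3 knob.py
```

```text
[-0.0003  0.0973  0.1792] [0.1 0.1 0.3] 0.546510592137171
wrist knob 2049 [[-0.0127, 0.0927, 0.1708], [0.0009, 0.1039, 0.1797], [0.015, 0.1091, 0.182]]
side knob 48 [[-0.0157, 0.0888, 0.1678], [-0.003, 0.0927, 0.1773], [0.0134, 0.1028, 0.1831]]
side bar 95 elev 1.006 y at z=.095 0.0474
```

>>> drive_tool(
  deltas=[
    [[0.01,0,0.07,0,0,0],[0.01,0,0.07,0,0,0],[0.01,0,0.07,0,0,0]],
  ],
)

```text
time_s: 12.7
tool_pos: [0.519, 0.0742, 0.3309]
tcp_rot: [-2.155, -2.286, 0.001]
contact_force: [-0.1, -0.5, -0.2]
opening: 0.548
grasp_force: 0.0
```

>>> drive_tool(
  deltas=[
    [[0,0,0,0,0,0],[0,0,0,0,0,0],[0,0,0,0,0,0],[0,0,0,0,0,0],[0,0,0,0,0,0]],
  ],
  claw=0,
)

```text
time_s: 13.32
tool_pos: [0.5194, 0.0742, 0.3312]
tcp_rot: [2.155, 2.285, 0.001]
contact_force: [2.5, -0.4, -2.4]
opening: 0.321
grasp_force: 30.0
```

>>> drive_tool(
  deltas=[
    [[0.01,0,0,0,0,0],[0.02,0,0,0,0,0],[0.03,0,0,0,0,0],[0.03,0,0,0,0,0]],
  ],
)

```text
time_s: 13.82
tool_pos: [0.5193, 0.0765, 0.3312]
tcp_rot: [2.155, 2.284, 0.0]
contact_force: [5.7, -1.6, -1.6]
opening: 0.327
grasp_force: 30.0
```

>>> drive_tool(
  deltas=[
    [[0.01,0,0,0,0,0],[0.02,0,0,0,0,0],[0.02,0,0,0,0,0]],
  ],
)

```text
time_s: 14.2
tool_pos: [0.5192, 0.0785, 0.3312]
tcp_rot: [2.155, 2.284, 0.0]
contact_force: [4.4, -2.2, -2.5]
opening: 0.321
grasp_force: 30.0
```

>>> drive_tool(
  deltas=[
    [[0.01,0,0,0,0,0],[0.02,0,0,0,0,0],[0.02,0,0,0,0,0]],
  ],
)

```text
time_s: 14.58
tool_pos: [0.5191, 0.0805, 0.3312]
tcp_rot: [2.155, 2.284, 0.0]
contact_force: [4.7, -2.3, -2.7]
opening: 0.325
grasp_force: 30.0
```

```bash
python3 chk.py; python3 knob.py
```

```text
knob [0.0004 0.1044 0.1722] elev 1.031 pivot y 0.0581 F [ 4.7 -2.3 -2.7] Fjy -2.5 14.575 29.999959766864777
top block top [0.0234 0.055 ]
side tube 364 ((0.004636518657207489, 0.1289609670639038), (0.14115622639656067, 0.07749374955892563), 0.2775479555130005)
side block top [0.0214 0.0967]
[0.0004 0.1044 0.1722] [ 4.3 -2.5 -2.4] 0.3215014498335832
wrist knob 2300 [[-0.0147, 0.1022, 0.1685], [-0.0001, 0.1111, 0.1798], [0.0154, 0.1152, 0.1866]]
side knob 59 [[-0.0092, 0.0947, 0.1586], [0.0096, 0.0996, 0.1779], [0.0152, 0.1102, 0.1905]]
side bar 84 elev 0.976 y at z=.095 0.052
```

>>> drive_tool(
  deltas=[
    [[0.01,0,0,0,0,0],[0.02,0,0,0,0,0],[0.02,0,0,0,0,0]],
  ],
)

```text
time_s: 15.2
tool_pos: [0.519, 0.0818, 0.3312]
tcp_rot: [2.155, 2.283, -0.001]
contact_force: [5.0, -4.1, -1.8]
opening: 0.327
grasp_force: 30.0
```

>>> drive_tool(
  deltas=[
    [[0.01,0,0,0,0,0],[0.015,0,0,0,0,0],[0.015,0,0,0,0,0]],
  ],
)

```text
time_s: 15.58
tool_pos: [0.519, 0.0826, 0.3313]
tcp_rot: [2.155, 2.282, -0.002]
contact_force: [4.8, -4.9, -2.1]
opening: 0.327
grasp_force: 30.0
```

>>> drive_tool(
  deltas=[
    [[0.01,0,0,0,0,0],[0.01,0,0,0,0,0]],
  ],
)

```text
time_s: 15.82
tool_pos: [0.5189, 0.0832, 0.3312]
tcp_rot: [2.155, 2.282, -0.002]
contact_force: [4.9, -6.8, -2.7]
opening: 0.326
grasp_force: 30.0
```

>>> drive_tool(
  deltas=[
    [[0.01,0,0,0,0,0],[0.01,0,0,0,0,0]],
  ],
)

```text
time_s: 16.08
tool_pos: [0.5189, 0.0838, 0.3312]
tcp_rot: [2.156, 2.281, -0.003]
contact_force: [4.8, -7.5, -1.5]
opening: 0.322
grasp_force: 30.0
```

>>> drive_tool(
  deltas=[
    [[0.01,0,0,0,0,0],[0.02,0,0,0,0,0],[0.02,0,0,0,0,0]],
  ],
)

```text
time_s: 16.45
tool_pos: [0.5189, 0.085, 0.3312]
tcp_rot: [2.156, 2.28, -0.004]
contact_force: [4.7, -10.3, -1.9]
opening: 0.327
grasp_force: 30.0
```

```bash
python3 chk.py; python3 knob.py
```

```text
knob [0.0005 0.1089 0.1722] elev 1.031 pivot y 0.0626 F [  4.7 -10.3  -1.9] Fjy -10.6 16.45 30.009107887744904
top block top [0.027  0.0631]
side tube 365 ((0.005912229418754578, 0.12892207503318787), (0.14182089269161224, 0.07756703346967697), 0.16772045195102692)
side block top [0.026  0.0987]
[0.0005 0.1089 0.1721] [  4.6 -10.6  -1.6] 0.32153022491810823
wrist knob 2278 [[-0.0146, 0.1062, 0.168], [-0.0001, 0.115, 0.1796], [0.0153, 0.119, 0.1858]]
side knob 52 [[-0.011, 0.0969, 0.1561], [0.0071, 0.103, 0.177], [0.0154, 0.1132, 0.1907]]
side bar 78 elev 0.944 y at z=.095 0.0536
```

>>> drive_tool(
  deltas=[
    [[0.03,0,0.019,0,0,0],[0.058,0,0.039,0,0,0],[0.096,0,0.067,0,0,0]],
  ],
)

```text
time_s: 17.08
tool_pos: [0.5184, 0.0942, 0.3252]
tcp_rot: [2.156, 2.279, -0.004]
contact_force: [1.9, -10.7, 6.0]
opening: 0.326
grasp_force: 30.0
```

```bash
python3 chk.py; python3 knob.py
```

```text
knob [0.0006 0.1182 0.1662] elev 0.913 pivot y 0.0631 F [  1.9 -10.7   6. ] Fjy -10.8 17.075 30.00376045703888
top block top [0.027 0.081]
side tube 368 ((0.005412355065345764, 0.1293601542711258), (0.1434563845396042, 0.07700174301862717), 0.0876101553440094)
side block top [0.0257 0.0997]
[0.0005 0.1187 0.1659] [ 4.  -9.5  2.3] 0.31793530867067876
wrist knob 2103 [[-0.0147, 0.1163, 0.163], [-0.0005, 0.124, 0.1735], [0.0151, 0.1277, 0.1797]]
side knob 61 [[-0.0137, 0.1069, 0.1526], [0.0075, 0.1123, 0.1727], [0.0157, 0.1247, 0.1831]]
side bar 77 elev 0.818 y at z=.095 0.0529
top bar 28 elev 0.829 y at z=.095 0.0519
```

>>> drive_tool(
  deltas=[
    [[0.035,0,0.03,0,0,0],[0.068,0,0.059,0,0,0],[0.1,0,0.092,0,0,0],[0.129,0,0.125,0,0,0]],
  ],
)

```text
time_s: 17.82
tool_pos: [0.5176, 0.1079, 0.3129]
tcp_rot: [2.156, 2.28, -0.003]
contact_force: [1.0, -9.1, 7.3]
opening: 0.325
grasp_force: 30.0
```

```bash
python3 chk.py; python3 knob.py
```

```text
knob [0.0006 0.1319 0.1539] elev 0.713 pivot y 0.0639 F [ 1.  -9.1  7.3] Fjy -9.2 17.825 29.995659291744232
top tube 61 ((0.00030573830008506775, 0.09616558253765106), (0.07098089903593063, 0.010288829915225506), 1.277981162071228)
top block top [0.0273 0.0987]
side tube 357 ((0.006623230874538422, 0.12908585369586945), (0.07729523628950119, 0.1464570164680481), 89.75839233398438)
side block top [0.0247 0.0992]
[0.0006 0.1321 0.1536] [ 2.7 -8.2  4.8] 0.3239278658662541
wrist knob 1851 [[-0.0148, 0.1305, 0.1468], [-0.001, 0.1365, 0.1612], [0.0149, 0.1412, 0.168]]
side knob 59 [[-0.0156, 0.1187, 0.1459], [0.0037, 0.1236, 0.1625], [0.0156, 0.1376, 0.1713]]
side bar 61 elev 0.611 y at z=.095 0.0473
top bar 51 elev 0.634 y at z=.095 0.0468
```

>>> drive_tool(
  deltas=[
    [[0.028,0,0.035,0,0,0],[0.055,0,0.072,0,0,0],[0.08,0,0.11,0,0,0],[0.102,0,0.149,0,0,0],[0.122,0,0.19,0,0,0],[0.141,0,0.23,0,0,0],[0.157,0,0.272,0,0,0],[0.172,0,0.314,0,0,0]],
  ],
)

```text
time_s: 19.08
tool_pos: [0.5165, 0.127, 0.282]
tcp_rot: [2.155, 2.283, -0.0]
contact_force: [-0.4, -3.4, 12.0]
opening: 0.326
grasp_force: 30.0
```

```bash
python3 chk.py; python3 knob.py
```

```text
knob [0.0006 0.151  0.123 ] elev 0.316 pivot y 0.0655 F [-0.4 -3.4 12. ] Fjy -3.4 19.075 30.000480115413666
top tube 179 ((0.007320031523704529, 0.10949990153312683), (0.1391388326883316, 0.036617036908864975), 1.423019528388977)
top block top [0.0269 0.0986]
side tube 368 ((0.004749402403831482, 0.12912403047084808), (0.07727469503879547, 0.14190994203090668), 89.82444763183594)
side block top [0.0242 0.0989]
[0.0006 0.1511 0.1226] [ 1.6 -3.8  6.2] 0.32986821816807116
wrist knob 1373 [[-0.0148, 0.1507, 0.1124], [-0.002, 0.154, 0.1311], [0.0149, 0.1606, 0.1385]]
side knob 48 [[-0.0146, 0.135, 0.1248], [-0.001, 0.1395, 0.1345], [0.0141, 0.1533, 0.1401]]
```

>>> drive_tool(
  deltas=[
    [[0.01,0,0.044,0,0,0],[0.02,0,0.09,0,0,0],[0.02,0,0.13,0,0,0],[0.02,0,0.13,0,0,0]],
  ],
)

```text
time_s: 19.82
tool_pos: [0.5162, 0.1306, 0.2689]
tcp_rot: [2.154, 2.286, 0.002]
contact_force: [0.1, 0.4, 7.8]
opening: 0.32
grasp_force: 30.0
```

>>> drive_tool(
  deltas=[
    [[0,0,0.03,0,0,0],[0,0,0.06,0,0,0],[0,0,0.06,0,0,0]],
  ],
)

```text
time_s: 20.2
tool_pos: [0.5163, 0.1312, 0.2653]
tcp_rot: [2.154, 2.286, 0.004]
contact_force: [-7.2, -2.0, 29.2]
opening: 0.327
grasp_force: 30.0
```

```bash
python3 chk.py; python3 knob.py
```

```text
knob [0.0007 0.1552 0.1063] elev 0.126 pivot y 0.0659 F [-7.2 -2.  29.2] Fjy -1.6 20.2 30.002607107162476
top tube 230 ((0.006750788539648056, 0.11064434051513672), (0.13804686069488525, 0.04108951613306999), 0.1784306913614273)
top block top [0.0267 0.0986]
side tube 361 ((0.005771242082118988, 0.12889546155929565), (0.07780851423740387, 0.14341381192207336), 89.77899932861328)
side block top [0.0254 0.0984]
[0.0007 0.1552 0.1063] [-7.8 -0.3 29.8] 0.32046981443020844
wrist knob 1153 [[-0.0146, 0.1558, 0.0949], [-0.0028, 0.1582, 0.1162], [0.0149, 0.1652, 0.1229]]
side knob 47 [[-0.0152, 0.1388, 0.1085], [-0.0017, 0.1442, 0.1186], [0.0134, 0.1605, 0.1248]]
```

>>> drive_tool(
  deltas=[
    [[0,0,0,0,0,0],[0,0,0,0,0,0],[0,0,0,0,0,0],[0,0,0,0,0,0]],
  ],
  claw=0.8,
)

```text
time_s: 20.95
tool_pos: [0.5155, 0.1302, 0.2611]
tcp_rot: [-2.155, -2.285, 0.001]
contact_force: [0.2, -0.8, -0.2]
opening: 0.708
grasp_force: 0.0
```

>>> drive_tool(
  deltas=[
    [[0,0,-0.2,0,0,0],[0,0,-0.6,0,0,0],[0,0,-1,0,0,0],[0,0,-1,0,0,0]],
  ],
  claw=0.8,
)

```text
time_s: 21.45
tool_pos: [0.5171, 0.1306, 0.3647]
tcp_rot: [2.153, 2.283, 0.009]
contact_force: [0.3, 0.6, -0.8]
opening: 0.8
grasp_force: 0.0
```

```bash
python3 - <<'E'
from plan import *
s=arm.sense();print(s['tool_pos'].round(4),s['time_s'])
for n in ('top','side','wrist'):
    f=grab(n);W=world(f);d=W[...,:2]-O;g=np.stack([d@ex,d@ey,W[...,2]],-1);C=f['pixels'].max(2)
    m=(C<60)&(abs(g[...,0])<.02)&(abs(g[...,1]-.149)<.03)&(abs(g[...,2]-.115)<.02)
    if m.sum()>5: print(n,'knob',m.sum(),np.percentile(g[m],[3,50,97],axis=0).round(4).tolist())
    m=(abs(g[...,0])<.09)&(g[...,1]>.10)&(g[...,1]<.2)&(abs(g[...,2]-.060)<.006);q=g[m]
    # edges of tube per side strips: rear edge y at left/right
    for x in (-.055,-.035,.035,.055):
        k=abs(q[:,0]-x)<.01
        if k.sum()>3: print(n,x,'y',np.percentile(q[k][:,1],[2,98]).round(4))
    m=(abs(g[...,0])<.034)&(g[...,1]>-.0)&(g[...,1]<.095)&(abs(g[...,2]-.063)<.004)
    print('block rear',np.percentile(g[m][:,1],[1,99]).round(4))
    m=(abs(W[...,0]-.507)<.03)&(abs(W[...,1]-.264)<.03)&(W[...,2]>.166)&(W[...,2]<.178)
    if m.sum()>10: print('cap',m.sum(),cv2.minAreaRect(W[m][:,:2].astype(np.float32)),np.median(W[m],0).round(4))
a=cv2.resize(load('side')['pixels'][140:240,250:380],(400,300),interpolation=cv2.INTER_CUBIC)
b=cv2.resize(load('top')['pixels'][160:245,200:350],(400,300),interpolation=cv2.INTER_CUBIC)
c=cv2.resize(load('wrist')['pixels'],(400,250))
cv2.imwrite('pics/chk.png',np.vstack([np.hstack([a,b]),np.hstack([c,c])]))
E
```

```text
[0.5171 0.1306 0.3647] 21.45
top -0.055 y [0.1201 0.1341]
top -0.035 y [0.101  0.1336]
top 0.035 y [0.1009 0.1391]
top 0.055 y [0.1202 0.138 ]
block rear [0.0267 0.0948]
side knob 51 [[-0.017, 0.1387, 0.1089], [-0.0062, 0.1443, 0.1197], [0.0126, 0.1563, 0.1252]]
side -0.055 y [0.1183 0.1911]
side -0.035 y [0.1021 0.1888]
side 0.035 y [0.1307 0.1922]
side 0.055 y [0.1203 0.1856]
block rear [0.0247 0.0943]
cap 31 ((0.5003305673599243, 0.2597031891345978), (0.014312890358269215, 0.0341198556125164), 20.753360748291016) [0.4988 0.2639 0.1709]
wrist knob 879 [[-0.0124, 0.1417, 0.113], [0.0017, 0.1524, 0.1214], [0.0151, 0.1587, 0.1236]]
wrist -0.055 y [0.1223 0.1915]
wrist -0.035 y [0.1037 0.1913]
wrist 0.035 y [0.1029 0.1914]
wrist 0.055 y [0.122  0.1914]
block rear [0.0547 0.0948]
cap 1036 ((0.5097708106040955, 0.2521379590034485), (0.02755068801343441, 0.014919416978955269), 2.9795281887054443) [0.5113 0.2548 0.1719]
```

View pics/chk.png

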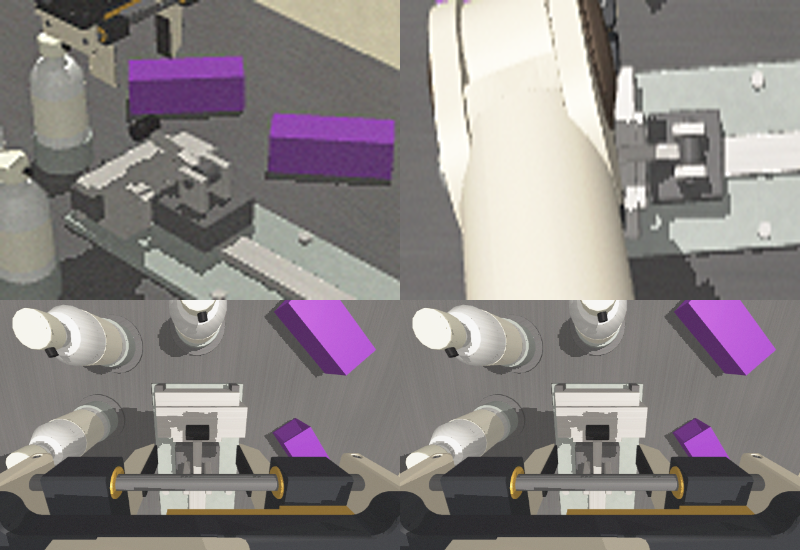

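The lever is down, with the knob at wrist (198,432) and its top at z 0.1236. The tube is square against the stop, with its rear edge at jig y ≈ 0.120 on both sides. The pad is squeezed about 4 mm. Next, the far can's cap at (0.508, 0.265).

```bash
python3 -c "
from plan import *
a=now();t=np.array([.5083,.2652,.395]);d=down(J)
m=((a[0]+t)/2,d);m[0][2]=.395
print(rel(a,m),rel(m,(t,d)),rel((t,d),(np.array([.5083,.2652,.355]),d)))"
```

```text
[ 6.759e-01  4.400e-03 -3.440e-01 -2.000e-04  0.000e+00 -3.000e-04] [0.676  0.0062 0.     0.     0.     0.    ] [0.  0.  0.4 0.  0.  0. ]
```

>>> drive_tool(
  deltas=[
    [[0,0,-0.344,0,0,0],[0.3,0,-0.344,0,0,0],[0.676,0.004,-0.344,0,0,0]],
  ],
  claw=0,
)

```text
time_s: 21.98
tool_pos: [0.5121, 0.1973, 0.3947]
tcp_rot: [-2.158, -2.283, 0.003]
contact_force: [0.3, 0.6, -0.6]
opening: 0.521
grasp_force: 0.0
```

>>> drive_tool(
  deltas=[
    [[0.34,0.003,0,0,0,0],[0.676,0.006,0,0,0,0],[0.676,0.006,0,0,0,0],[0.676,0.006,0,0,0,0],[0.676,0.006,0,0,0,0]],
  ],
)

```text
time_s: 22.6
tool_pos: [0.5091, 0.2638, 0.3952]
tcp_rot: [2.157, 2.283, -0.002]
contact_force: [-0.3, -0.3, 0.2]
opening: 0.017
grasp_force: 0.0
```

```bash
python3 - <<'E'
from plan import *
s=arm.sense();print(s['tool_pos'].round(4),s['opening'],s['contact_force'].round(1))
f=grab('side');W=world(f)
m=(abs(W[...,0]-.507)<.03)&(abs(W[...,1]-.264)<.03)&(W[...,2]>.166)&(W[...,2]<.178)
print('cap',m.sum(),cv2.minAreaRect(W[m][:,:2].astype(np.float32)))
p=proj(f,np.r_[s['tool_pos'][:2],s['tool_pos'][2]-.178]);print(p)
cv2.imwrite('pics/c1.png',cv2.resize(f['pixels'][110:210,220:320],(600,600),interpolation=cv2.INTER_CUBIC))
E
```

```text
[0.5091 0.2638 0.3952] 0.01693617364723208 [-0.3 -0.3  0.2]
cap 49 ((0.5055466890335083, 0.2662525475025177), (0.02818259596824646, 0.030263325199484825), 54.632205963134766)
[[266.48308085 139.90870101]]
```

View pics/c1.png

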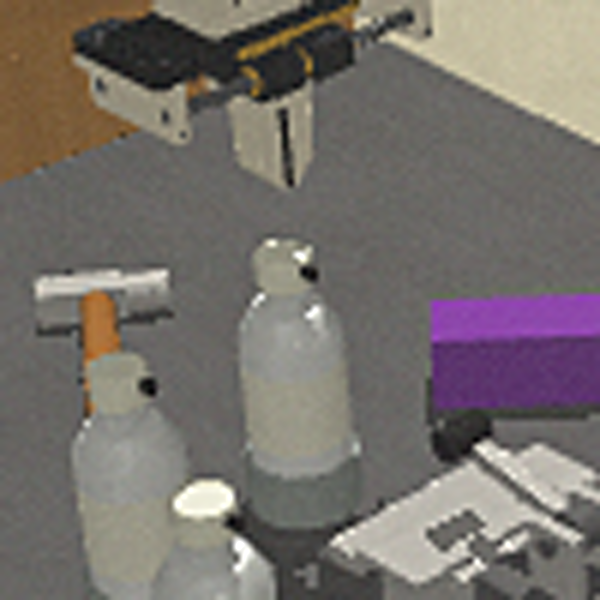

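The closed fingertips at (290,185) are right above the white cap at (285,250) of the far can. Pressing.

>>> drive_tool(
  deltas=[
    [[0,0,0.2,0,0,0],[0,0,0.4,0,0,0],[0,0,0.43,0,0,0],[0,0,0.45,0,0,0],[0,0,0.48,0,0,0],[0,0,0.48,0,0,0]],
  ],
)

```text
time_s: 23.4
tool_pos: [0.5092, 0.2652, 0.3487]
tcp_rot: [2.155, 2.285, 0.002]
contact_force: [0.8, -0.8, 2.0]
opening: 0.007
grasp_force: 1.3
```

>>> drive_tool(
  deltas=[
    [[0,0,0.015,0,0,0],[0,0,0.03,0,0,0],[0,0,0.03,0,0,0]],
  ],
)

```text
time_s: 23.78
tool_pos: [0.5092, 0.2653, 0.3454]
tcp_rot: [2.155, 2.285, 0.002]
contact_force: [1.1, -1.0, 5.0]
opening: 0.008
grasp_force: 2.7
```

>>> drive_tool(
  deltas=[
    [[0,0,0.015,0,0,0],[0,0,0.03,0,0,0],[0,0,0.03,0,0,0]],
  ],
)

```text
time_s: 24.15
tool_pos: [0.5093, 0.2653, 0.345]
tcp_rot: [2.155, 2.285, 0.003]
contact_force: [-6.0, -4.6, 23.1]
opening: 0.004
grasp_force: 11.1
```

>>> drive_tool(
  deltas=[
    [[0,0,-0.1,0,0,0],[0,0,-0.4,0,0,0],[0,0,-0.9,0,0,0],[0,0,-0.9,0,0,0],[0,0,-0.9,0,0,0]],
  ],
)

```text
time_s: 24.78
tool_pos: [0.5082, 0.2654, 0.4311]
tcp_rot: [-2.154, -2.286, 0.002]
contact_force: [-0.9, -0.4, 0.4]
opening: 0.007
grasp_force: 0.0
```

```bash
python3 - <<'E'
from plan import *
f=grab('side');W=world(f)
m=(abs(W[...,0]-.507)<.03)&(abs(W[...,1]-.264)<.03)&(W[...,2]>.16)&(W[...,2]<.18)
print('cap z',np.percentile(W[m][:,2],[50,95]))
d=W[...,:2]-O;g=np.stack([d@ex,d@ey,W[...,2]],-1);C=f['pixels'].max(2)
m=(C<60)&(abs(g[...,0])<.02)&(abs(g[...,1]-.149)<.03)&(abs(g[...,2]-.115)<.02)
print('knob',np.percentile(g[m],[3,50,97],axis=0).round(4).tolist())
m=(abs(g[...,0])<.034)&(g[...,1]>0)&(g[...,1]<.095)&(abs(g[...,2]-.063)<.004);print('block rear',np.percentile(g[m][:,1],1))
print(arm.sense()['contact_force'].round(1)); print(arm.finish_job())
E
```

```text
cap z [0.17038673 0.17437828]
knob [[-0.017, 0.1389, 0.108], [-0.0062, 0.1443, 0.1186], [0.0111, 0.1571, 0.1246]]
block rear 0.024408797052197333
[-1.2 -0.2 -0.1]
the job is handed in; nothing more can be done
None
```

The job is handed in at about 25 s: the tube is clamped square against the stop with the pad squeezed about 4 mm and the lever fully down, the far can's cap was pressed to its end and sprang back, and the hammer, screwdriver and offcut were never approached.

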